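# Put the mixed-up bicycle parts back in their own trays

### The job

A handlebar stem, a bottom-bracket cup and a brake caliper lie in one another's trays; each tray shows, bolted down beside its pocket, a sample of the part that belongs in it. Put every loose part flat, upright as it lies now, in the middle of the pocket of its own tray; a pocket takes only one part at a time and parts must not be piled up, so park one of them on the middle of the empty rubber mat on the way. Set the parts down rather than drop them, and leave the bottle, the mug and the wrench where they are.

Things in the scene. Friction and masses are not known exactly. Their poses are not given: they have to be found in the camera images.
- stem_center (a point): Loose handlebar stem, bare aluminium, 160 g nominal: its centre, half-way up. 80 mm long (its x), 38 mm wide (its y, flat parallel flanks about the middle), 38 mm high (z, up): a block with an upright round end with a dark round hole on top at -x and a lying round bar clamp at +x.
- cup_center (a point): Loose bottom-bracket bearing cup, bare aluminium, 90 g nominal: its centre, half-way up. Round, 34 mm high, axis z upright: the lower 14 mm are 40 mm across, the upper 20 mm are 46 mm across, notched rim and dark bore on top. Yaw is of no account.
- caliper_center (a point): Loose brake caliper, bare aluminium, 130 g nominal: its centre, half-way up. Body block 42 mm (its x) by 30 mm (its y) by 34 mm high (z up) with a dark slot along x on top; low mounting ears (12 mm high, 16 mm wide) with a bolt at both ends make it 64 mm long.
- stem_tray_pocket (a point): Fixed blue tray for the stem: middle of its pocket, on the floor 3 mm above the bench. Pocket 100 (x) by 70 mm (y) inside, walls 4 mm thick, 9 mm high above the bench. At its +x end a dark wood plate (92 x 78 mm, 9 mm high) bears a bolted-down full-size sample stem, centred 100 mm along +x from this point, top 47 mm above the bench. z up; yaw within 0.3 rad of the bench's x.
- cup_tray_pocket (a point): Fixed blue tray for the cup: middle of its pocket, on the floor 3 mm above the bench. Pocket 100 (x) by 70 mm (y) inside, walls 4 mm thick, 9 mm high above the bench. At its +x end a dark wood plate (92 x 78 mm, 9 mm high) bears a bolted-down full-size sample cup, centred 100 mm along +x from this point, top 43 mm above the bench. z up; yaw within 0.3 rad of the bench's x.
- caliper_tray_pocket (a point): Fixed blue tray for the caliper: middle of its pocket, on the floor 3 mm above the bench. Pocket 100 (x) by 70 mm (y) inside, walls 4 mm thick, 9 mm high above the bench. At its +x end a dark wood plate (92 x 78 mm, 9 mm high) bears a bolted-down full-size sample caliper, centred 100 mm along +x from this point, top 43 mm above the bench. z up; yaw within 0.3 rad of the bench's x.
- mat_middle (a point): Black rubber mat, 130 x 130 mm, 4 mm thick, fixed to the bench, empty at the start: the free parking spot. The point is the middle of its top face.
- bottle: Bystander: closed white bottle with black cap, 48 mm across, 120 mm high, standing; origin under its middle.
- mug: Bystander: white ceramic mug, 76 mm across, 85 mm high, handle at its +y; origin under its middle.
- wrench: Bystander: steel wrench, 170 mm long, lying flat along its x; origin at its underside, about its middle.
Mind the look-alikes: they are no part of the job. What is shaped like the part that bears caliper_center but green or red is not meant.

How it is judged:
By the outcome, as a careful person would: the job done as asked, in the order asked, and still so for the second after the job is handed in, with the robot touching nothing.
It also fails if it takes over 99 s, if anything falls off the work surface, if the arm or the gripper's body presses on something with over 40 N, if the wrist force passes 120 N, or if a joint passes its speed limit or range.

### The arm

A 7-joint arm with a two-finger parallel gripper is mounted at the origin on the work surface. World frame = base frame: x ahead of the robot, y to its left, z up, the work surface at z = 0. Lengths are in m, angles in rad, forces in N, time in s.
With the tool pointing down it reaches from about 0.4 to 0.875 m from the base axis. Payload 19.3 kg.
Tool frame: the origin (TCP) lies at the very end of the fingers, on their centre line; the grasp point (between the pads) lies 19 mm behind it; z points along the fingers, y is the direction in which the jaws open and shut (so a half turn about z gives the same grasp; the last joint's range is limited). The gripper opens to 85 mm and grips with 20 to 120 N. Pads are 22 mm wide; open, the fingers measure 114 mm over their backs; the gripper's body (76 mm by 85 mm) begins 54 mm behind the grasp point. The pads swing forward as they close: fully open they stand 13 mm farther back than shut.
Start: joints at [1.237, 0.521, -0.036, 1.599, 0.021, 1.021, -0.113], TCP at [0.163, -0.603, 0.231] pointing down, gripper open.
Joint ranges: [-2.91, 2.91], [-0.3, 2.13], [-1.5, 1.42], [0.17, 2.43], [-1.26, 4.41], [0.16, 1.93], [-2.52, 2.52]. Speed limits (rad/s): [1.89, 1.89, 2.39, 2.39, 3.01, 3.01, 3.01].

### API

Orientations are given as [roll, pitch, yaw] about the fixed x, y, z axes, in that order (R = Rz(yaw) Ry(pitch) Rx(roll)).
In Python, from workcell import telemetry, imaging, ticket gives the robot as it stands.
- The arm moves only by the tool carry_out, never from a script. Its argument "series" is a list of rows, each a list of 7 numbers: the shift along the tool's x, y, z in m, then the turn, a rotation vector about the tool's x, y, z in rad, then the closure in counts, from 0 (fully open) to 255 (shut). In form: [[tx, ty, tz, ax, ay, az, jaw], ...]. A call has 1 to 10 rows; each row is the pose to reach, as a shift and turn from the pose commanded when the call began, along the tool's axes at that moment; what a row does not reach only later rows make up. A row lasts 1/8 s, in which the tool goes at most 62.5 mm and 10.7 degrees, less where a joint would pass 70% of its speed; a pose out of reach is approached as far as the arm can. A call with a gripper value outside its range is refused whole. The fingers move at their own pace and stop on an object; "force" is the grip in N (left out, the last holds). Time passes only in rows, so rows that repeat a pose let the fingers close. It gives the time, the measured TCP pose, the force and the opening at its end, in the units of the state.
- telemetry.observe(): the state, without advancing time (a new reading comes with each control period).
- imaging.grab_frame(name): name is "scene" or "top" or "wrist"; returns (picture, depth): 384x512x3 uint8, blue, green, red; 384x512 float32, m along the optical axis (not along the pixel's ray), 0 where there is no reading.
- imaging.camera_info(name): a dict with "mtx" (3x3 intrinsics, pixels), "extrinsics" (4x4, takes a point from camera to world coordinates); the wrist camera has in their place "hand_eye" (4x4, takes a point from camera to tool coordinates, whose origin is the TCP and whose axes are the flange's). Camera axes: x right, y down, z forward; pixel columns grow to the right and rows downward; lengths in m; the calibration is good to about 2 mm. A picture is of the moment at which its call begins: read the wrist's pose just before it. camera_info takes no time and is no camera call.
- ticket.job_done(): hands the job in, once; it reports no verdict.
The state is a dict: "clock": time; "qpos": joint angles; "qd": joint speeds; "joint_efforts": joint torques, N m; "position": TCP position; "tool_rot": TCP orientation; "force": force on the tool from outside, world axes, zero at the start; "moment": the same for the moment, N m; "grip_width": finger opening in m.
Only numpy, scipy, OpenCV 4.12 (cv2) and the standard library are available. Lean on these libraries where they do the work, as an engineer would, in place of code of your own. Each camera call takes 0.05 s, during which the arm holds its last target.

## Working session

There is one attempt and no reset: what is moved stays moved. The work goes in short steps, Python scripts to look and compute and a tool call to move; the robot and the scene stay as the last step left them, time stands still between calls to the robot, and variables do not carry over. Pictures are saved under pics/ and viewed, and the job is handed in when it is done.

Besides the shell and the picture viewer there is one more tool, called after "Emit:" as name(argument=value, ...) on one line, values as JSON. carry_out: Moves the arm, as the interface text tells. Its arguments: {"type":"object","properties":{"series":{"type":"array"},"force":{"type":"number"}},"required":["series"]}

```bash
mkdir -p pics; ls
cat > h.py <<'E'
from workcell import telemetry, imaging, ticket
import numpy as np, cv2
def info(n): return imaging.camera_info(n)
def pts(n,depth,s=None):
    c=info(n);K=np.array(c["mtx"]);
    v,u=np.mgrid[0:depth.shape[0],0:depth.shape[1]]
    P=np.stack([(u-K[0,2])/K[0,0]*depth,(v-K[1,2])/K[1,1]*depth,depth],-1)
    E=np.array(c["extrinsics"]) if "extrinsics" in c else None
    return P@E[:3,:3].T+E[:3,3]
E
python3 - <<'E'
from h import *
np.set_printoptions(precision=4,suppress=True)
s=telemetry.observe();print(s)
for n in ["scene","top","wrist"]:
    p,d=imaging.grab_frame(n);cv2.imwrite(f"pics/{n}0.png",p);np.save(f"{n}0d.npy",d)
    print(n,imaging.camera_info(n))
E
```

```text
pics
{'clock': 0.0, 'qpos': array([ 1.2368,  0.522 , -0.0363,  1.6   ,  0.0212,  1.0211, -0.1128]), 'qd': array([-0.0019, -0.0007,  0.0002,  0.0009,  0.0005,  0.0002,  0.0001]), 'joint_efforts': array([  0.0003, -92.7096,   1.9791, -36.9925,   0.0177,   0.0081,
         0.    ]), 'position': array([ 0.1629, -0.6031,  0.2307]), 'tool_rot': array([-3.1405,  0.0001,  0.2638]), 'force': array([-0.0912,  0.8262,  1.1755]), 'moment': array([0.0209, 0.0034, 0.0154]), 'grip_width': 0.08563038179917576}
scene {'mtx': array([[408.8176,   0.    , 262.1975],
       [  0.    , 408.8176, 187.3988],
       [  0.    ,   0.    ,   1.    ]]), 'extrinsics': array([[-0.3473,  0.6873, -0.638 ,  1.277 ],
       [ 0.9376,  0.2673, -0.2225,  0.2333],
       [ 0.0176, -0.6755, -0.7372,  0.9084],
       [ 0.    ,  0.    ,  0.    ,  1.    ]])}
top {'mtx': array([[388.4934,   0.    , 259.8279],
       [  0.    , 388.4934, 187.4101],
       [  0.    ,   0.    ,   1.    ]]), 'extrinsics': array([[ 0.0186, -0.9956,  0.0923,  0.4345],
       [-0.9998, -0.0186,  0.0004,  0.0096],
       [ 0.0013, -0.0923, -0.9957,  1.4478],
       [ 0.    ,  0.    ,  0.    ,  1.    ]])}
wrist {'mtx': array([[309.6442,   0.    , 251.0043],
       [  0.    , 309.6442, 189.4708],
       [  0.    ,   0.    ,   1.    ]]), 'hand_eye': array([[-0.0003, -0.9468, -0.3218,  0.0825],
       [ 1.    , -0.0002, -0.0004,  0.0002],
       [ 0.0003, -0.3218,  0.9468, -0.1419],
       [ 0.    ,  0.    ,  0.    ,  1.    ]])}
```

View pics/scene0.png

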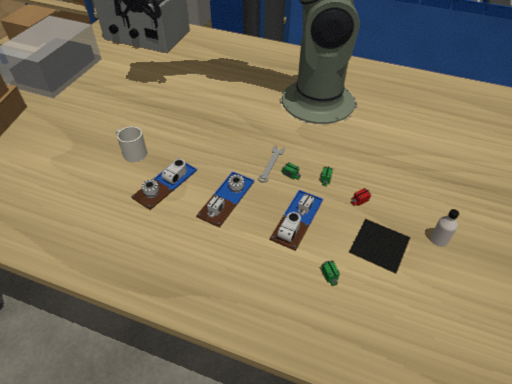

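View pics/top0.png

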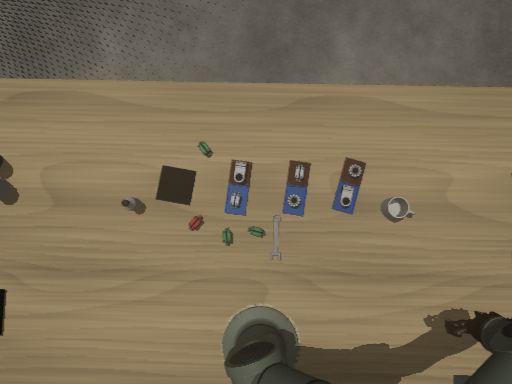

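Run:
```python
from h import *
np.set_printoptions(precision=4,suppress=True)
p=cv2.imread("pics/top0.png");d=np.load("top0d.npy");P=pts("top",d)
c=cv2.resize(p[140:260,110:430],None,fx=2.5,fy=2.5,interpolation=cv2.INTER_CUBIC);cv2.imwrite("pics/topcrop.png",c)
hsv=cv2.cvtColor(p,cv2.COLOR_BGR2HSV)
def comps(m,name,amin=40):
    n,l,st,ce=cv2.connectedComponentsWithStats(m.astype(np.uint8))
    for i in range(1,n):
        if st[i,4]>amin:
            q=P[l==i];print(name,ce[i].round(1),st[i,4],np.median(q,0),q[:,2].max())
comps((hsv[...,0]>100)&(hsv[...,0]<130)&(hsv[...,1]>130)&(P[...,2]>-.02),"blue")
comps((hsv[...,2]<50)&(P[...,0]>.4)&(P[...,2]>-.02),"black",200)
for (u,v,nm) in [(347,195,"stem"),(293,201,"cup"),(236,200,"cal"),(239,172,"S stem"),(355,170,"S cup"),(299,172,"S cal"),(176,185,"mat"),(129,204,"bottle"),(397,209,"mug"),(277,237,"wrench")]:
    print(nm,P[v,u])
```

```text
stem [ 0.5432 -0.307   0.0401]
cup [ 0.5178 -0.1112  0.0388]
cal [0.5174 0.0956 0.0423]
S stem [0.6196 0.0871 0.0437]
S cup [ 0.6335 -0.3332  0.0531]
S cal [0.4345 0.0096 1.4478]
mat [0.5711 0.3224 0.0082]
bottle [0.4934 0.4642 0.0959]
mug [ 0.4973 -0.5005  0.0047]
wrench [ 0.3858 -0.0566  0.002 ]
```

View pics/topcrop.png

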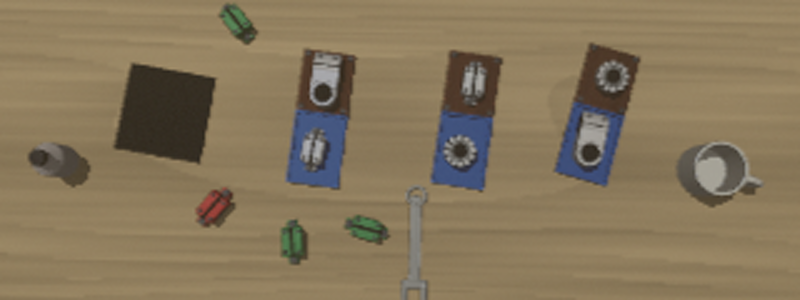

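Emit:
carry_out(series=[[0.534,-0.377,-0.02,0,0,0.264,0],[0.534,-0.377,-0.02,0,0,0.264,0],[0.534,-0.377,-0.02,0,0,0.264,0],[0.534,-0.377,-0.02,0,0,0.264,0],[0.534,-0.377,-0.02,0,0,0.264,0],[0.534,-0.377,-0.02,0,0,0.264,0],[0.534,-0.377,-0.02,0,0,0.264,0],[0.534,-0.377,-0.02,0,0,0.264,0],[0.534,-0.377,-0.02,0,0,0.264,0],[0.534,-0.377,-0.02,0,0,0.264,0]], force=40)

```text
clock: 1.4
position: [0.5627, -0.1208, 0.2505]
tool_rot: [3.141, 0.0, -0.0]
force: [-0.1, -0.7, 0.8]
grip_width: 0.0855
```

Emit:
carry_out(series=[[0.01,-0.01,0,0,0,0,0],[0.01,-0.01,0,0,0,0,0],[0.01,-0.01,0,0,0,0,0]])

```text
clock: 1.78
position: [0.5708, -0.1141, 0.2503]
tool_rot: [3.141, 0.001, -0.002]
force: [-0.8, -0.6, -0.4]
grip_width: 0.0856
```

```bash
cat >> h.py <<'E'
from scipy.spatial.transform import Rotation as R
def wrist(name):
    s=telemetry.observe();p,d=imaging.grab_frame("wrist")
    T=np.eye(4);T[:3,:3]=R.from_euler("xyz",s["tool_rot"]).as_matrix();T[:3,3]=s["position"]
    E=T@np.array(info("wrist")["hand_eye"])
    cv2.imwrite(f"pics/{name}.png",p);np.savez(f"{name}.npz",p=p,d=d,E=E)
    print(s["clock"],s["position"].round(4),s["tool_rot"].round(4),s["grip_width"])
    return p,d,E
def load(name): z=np.load(f"{name}.npz");return z["p"],z["d"],z["E"]
def ray(uv,z,E,n="wrist"):
    K=np.array(info(n)["mtx"]);uv=np.atleast_2d(uv).astype(float)
    r=np.c_[(uv[:,0]-K[0,2])/K[0,0],(uv[:,1]-K[1,2])/K[1,1],np.ones(len(uv))]@E[:3,:3].T
    return E[:3,3]+r*((z-E[2,3])/r[:,2])[:,None]
def cloud(d,E,n="wrist"):
    K=np.array(info(n)["mtx"]);v,u=np.mgrid[0:d.shape[0],0:d.shape[1]]
    P=np.stack([(u-K[0,2])/K[0,0]*d,(v-K[1,2])/K[1,1]*d,d],-1)@E[:3,:3].T+E[:3,3]
    P[d==0]=np.nan
    return P
E
python3 -c "
from h import *
wrist('w1')"
```

```text
1.775 [ 0.5708 -0.1141  0.2503] [ 3.141e+00  6.000e-04 -2.100e-03] 0.08557965760210172
```

View pics/w1.png

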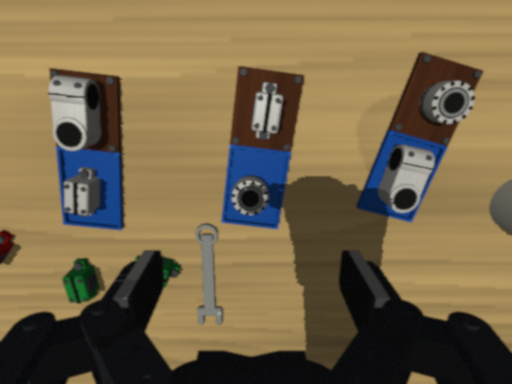

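```bash
cat > m.py <<'E'
from h import *
import sys
np.set_printoptions(precision=4,suppress=True)
def rect(q):
    (c,(a,b),an)=cv2.minAreaRect((q*1000).astype(np.float32))
    if a<b: a,b=b,a;an+=90
    an=(an+90)%180-90
    return np.array(c)/1000,a,b,np.radians(an)
def measure(name):
    p,d,E=load(name);P=cloud(d,E)
    hsv=cv2.cvtColor(p,cv2.COLOR_BGR2HSV)
    blue=((hsv[...,0]>95)&(hsv[...,0]<130)&(hsv[...,1]>120)&(hsv[...,2]>60))
    brown=((hsv[...,0]<14)|(hsv[...,0]>172))&(hsv[...,1]>80)&(hsv[...,2]<110)&(hsv[...,2]>25)
    m=cv2.morphologyEx((blue|brown).astype(np.uint8),cv2.MORPH_OPEN,np.ones((3,3)))
    m=cv2.morphologyEx(m,cv2.MORPH_CLOSE,np.ones((5,5)))
    n,l,st,ce=cv2.connectedComponentsWithStats(m)
    out=[]
    for i in range(1,n):
        if st[i,4]<2500: continue
        v,u=np.nonzero(l==i)
        if blue[v,u].sum()<500: continue
        q=ray(np.c_[u,v],0.009,E)[:,:2]
        c,a,b,an=rect(q)
        ax=np.array([np.cos(an),np.sin(an)])
        print("tray px",ce[i].round(),"outline",a,b,"yaw",an,"centre",c,"pocket",c-.046*ax)
        out.append((c-.046*ax,an))
        pk=c-.046*ax
        # loose part cloud
        w=P[...,:2]-pk; s=np.array([-ax[1],ax[0]])
        lx=w@ax; ly=w@s
        for zlo in(.016,.027,.032):
            sel=(abs(lx)<.05)&(abs(ly)<.036)&(P[...,2]>zlo)&(P[...,2]<.07)
            k=P[sel]
            if len(k)>20:
                cc,A,B,aa=rect(k[:,:2]);print("   part z>",zlo,len(k),cc,A,B,"yaw",aa,"ztop",np.percentile(k[:,2],[50,98]))
    return out
if __name__=="__main__": measure(sys.argv[1])
E
python3 m.py w1
```

```text
tray px [415. 124.] outline 197.0447540283203 78.642333984375 yaw -0.2657102398599308 centre [ 0.5824 -0.3182] pocket [ 0.538  -0.3062]
   part z> 0.016 2456 [ 0.5426 -0.3045] 79.260986328125 39.74846267700195 yaw -0.2181226138154684 ztop [0.0385 0.0418]
   part z> 0.027 2164 [ 0.5419 -0.3047] 78.07185363769531 39.101871490478516 yaw -0.21612337878514593 ztop [0.0388 0.0419]
   part z> 0.032 1969 [ 0.5411 -0.3045] 76.44563293457031 39.101871490478516 yaw -0.21612337878514593 ztop [0.0391 0.0419]
tray px [260. 146.] outline 197.02392578125 75.8420181274414 yaw -0.1347841806655643 centre [ 0.57   -0.1249] pocket [ 0.5244 -0.1188]
   part z> 0.016 1136 [ 0.5219 -0.1131] 44.80820846557617 44.387027740478516 yaw -0.04289380462319774 ztop [0.0367 0.0386]
   part z> 0.027 1067 [ 0.5219 -0.1131] 44.80820846557617 44.387027740478516 yaw -0.04289380462319774 ztop [0.0368 0.0386]
   part z> 0.032 1024 [ 0.5219 -0.113 ] 44.84378433227539 44.3150749206543 yaw -0.009541307237426886 ztop [0.0369 0.0386]
tray px [ 99. 159.] outline 197.00611877441406 78.2712173461914 yaw -0.11269126205253946 centre [0.5685 0.0903] pocket [0.5228 0.0954]
   part z> 0.016 1167 [0.5212 0.0998] 63.66792678833008 29.959484100341797 yaw -0.14960121002243815 ztop [0.0357 0.0385]
   part z> 0.027 893 [0.5213 0.1002] 42.59803771972656 29.70587158203125 yaw -0.16584103319168683 ztop [0.0363 0.0386]
   part z> 0.032 802 [0.5212 0.1002] 42.415470123291016 29.72241973876953 yaw -0.169157334539108 ztop [0.0364 0.0387]
```

Emit:
carry_out(series=[[-0.049,-0.001,0.1,0,0,0,0],[-0.049,-0.001,0.2,0,0,0,0],[-0.049,-0.001,0.2,0,0,0,0],[-0.049,-0.001,0.2,0,0,0,0],[-0.049,-0.001,0.2,0,0,0,0],[-0.049,-0.001,0.2,0,0,0,0]])

```text
clock: 2.58
position: [0.5233, -0.1122, 0.0516]
tool_rot: [3.141, -0.002, -0.001]
force: [0.2, -0.5, 0.4]
grip_width: 0.0853
```

```bash
python3 -c "
from h import *
wrist('w2')"
```

```text
2.575 [ 0.5233 -0.1122  0.0516] [ 3.1412e+00 -1.6000e-03 -1.2000e-03] 0.08533968147383714
```

View pics/w2.png

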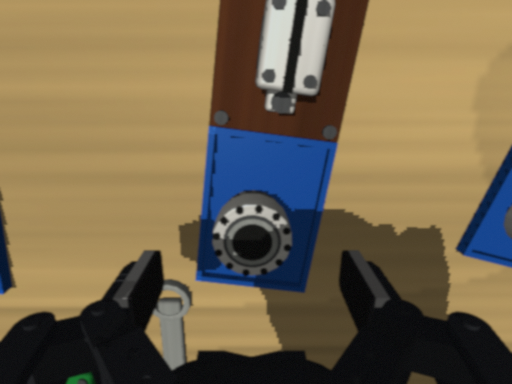

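Run:
```python
from h import *
np.set_printoptions(precision=4,suppress=True)
p,d,E=load('w2')
print(ray([[196,281],[306,293],[336,143],[209,127]],.009,E))
print("cup",ray([[252,241]],.037,E))
P=cloud(d,E);s=(P[...,2]>.030)&(P[...,2]<.045)&(abs(P[...,0]-.522)<.03)&(abs(P[...,1]+.113)<.03)
q=P[s];print(cv2.minEnclosingCircle((q[:,:2]*1000).astype(np.float32)),q[:,2].mean())
```

```text
[[ 0.4757 -0.0739  0.009 ]
 [ 0.4656 -0.1514  0.009 ]
 [ 0.5725 -0.1634  0.009 ]
 [ 0.5821 -0.0877  0.009 ]]
cup [[ 0.5219 -0.113   0.037 ]]
((521.41943359375, -113.16160583496094), 23.21332359313965) 0.03663406806854108
```

Emit:
carry_out(series=[[-0.001,0.001,0.02,0,0,0,0],[-0.001,0.001,0.039,0,0,0,0],[-0.001,0.001,0.039,0,0,0,100],[-0.001,0.001,0.039,0,0,0,255],[-0.001,0.001,0.039,0,0,0,255],[-0.001,0.001,0.039,0,0,0,255],[-0.001,0.001,0.039,0,0,0,255],[-0.001,0.001,0.039,0,0,0,255]], force=40)

```text
clock: 3.62
position: [0.5224, -0.1126, 0.0128]
tool_rot: [3.141, -0.002, -0.0]
force: [-2.2, 0.7, 10.1]
grip_width: 0.0446
```

Emit:
carry_out(series=[[0,0,-0.03,0,0,0,255],[0,0,-0.08,0,0,0,255],[0,0,-0.12,0,0,0,255],[0.025,-0.15,-0.12,0,0,-0.2,255],[0.048,-0.433,-0.12,0,0,-0.2,255],[0.048,-0.433,-0.12,0,0,-0.2,255],[0.048,-0.433,-0.12,0,0,-0.2,255],[0.048,-0.433,-0.12,0,0,-0.2,255],[0.048,-0.433,-0.12,0,0,-0.2,255],[0.048,-0.433,-0.12,0,0,-0.2,255]])

```text
clock: 4.88
position: [0.5699, 0.3226, 0.1326]
tool_rot: [-3.141, -0.001, 0.2]
force: [0.1, -0.3, -1.6]
grip_width: 0.0449
```

```bash
python3 -c "
from h import *
wrist('w3');print(telemetry.observe())"
```

```text
4.875 [0.5699 0.3226 0.1326] [-3.1413e+00 -1.2000e-03  1.9980e-01] 0.04489641816637382
{'clock': 4.925, 'qpos': array([-0.47986628,  0.68570198, -0.21302716,  1.58427797,  0.16791912,
        0.88548214, -2.11624309]), 'qd': array([ 0.04481614, -0.03477556, -0.03614921,  0.09166575, -0.01253942,
       -0.06402675,  0.09715681]), 'joint_efforts': array([  37.83475041, -110.41782618,   22.53401041,  -20.50876379,
          2.55418472,    2.14950576,    1.35680024]), 'position': array([0.56825031, 0.332195  , 0.13266305]), 'tool_rot': array([-3.13570878e+00, -1.90382148e-03,  2.06612742e-01]), 'force': array([-8.541959  ,  6.03055604, -3.27417957]), 'moment': array([ 0.41839039,  0.55665444, -0.02231502]), 'grip_width': 0.044491568605696225}
```

View pics/w3.png

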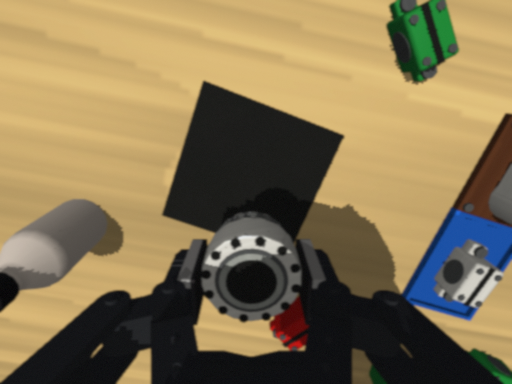

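Run:
```python
from h import *
np.set_printoptions(precision=4,suppress=True)
p,d,E=load('w3')
q=ray([[204,81],[343,135],[163,214]],.004,E);print(q,(q[1]+q[2])/2,np.linalg.norm(q[0]-q[1]),np.linalg.norm(q[0]-q[2]))
print("red",ray([[292,325]],.02,E), "bottle base",ray([[105,225]],0,E))
s=telemetry.observe();print(s['position'],s['tool_rot'])
```

```text
[[0.6458 0.3775 0.004 ]
 [0.6258 0.2521 0.004 ]
 [0.5202 0.3977 0.004 ]] [0.573  0.3249 0.004 ] 0.12690345974396364 0.12716251011477403
red [[0.4315 0.2519 0.02  ]] bottle base [[0.4955 0.4527 0.    ]]
[0.5683 0.3322 0.1327] [-3.1357 -0.0019  0.2066]
```

Emit:
carry_out(series=[[0.0035,-0.002,0.05,0,0,0,255],[0.0035,-0.002,0.1,0,0,0,255],[0.0035,-0.002,0.1,0,0,0,255],[0.0035,-0.002,0.1,0,0,0,255],[0.0035,-0.002,0.1,0,0,0,255]])

```text
clock: 5.55
position: [0.574, 0.3237, 0.034]
tool_rot: [-3.14, -0.003, 0.199]
force: [-0.3, -0.1, -0.6]
grip_width: 0.0446
```

Emit:
carry_out(series=[[-0.001,-0.001,0.012,0,0,0,255],[-0.001,-0.001,0.017,0,0,0,255],[-0.001,-0.001,0.0195,0,0,0,255],[-0.001,-0.001,0.0195,0,0,0,255]])

```text
clock: 6.05
position: [0.5714, 0.324, 0.0137]
tool_rot: [3.141, 0.0, 0.2]
force: [-13.9, -6.5, 36.8]
grip_width: 0.0445
```

Emit:
carry_out(series=[[0,0,-0.0015,0,0,0,255],[0,0,-0.0015,0,0,0,100],[0,0,-0.0015,0,0,0,40],[0,0,-0.0015,0,0,0,0],[0,0,-0.0015,0,0,0,0],[0,0,-0.0015,0,0,0,0],[0,0,-0.06,0,0,0,0],[0,0,-0.12,0,0,0,0],[0,0,-0.12,0,0,0,0],[0,0,-0.12,0,0,0,0]])

```text
clock: 7.3
position: [0.5715, 0.3238, 0.1318]
tool_rot: [3.142, 0.0, 0.2]
force: [-0.2, -0.7, -1.3]
grip_width: 0.0856
```

Run:
```python
from h import *
p,d,E=wrist('w4')
P=cloud(d,E);s=(P[...,2]>.032)&(P[...,2]<.046)&(abs(P[...,0]-.573)<.05)&(abs(P[...,1]-.325)<.05)
q=P[s];print(cv2.minEnclosingCircle((q[:,:2]*1000).astype(np.float32)),q[:,2].mean())
```

```text
7.3 [0.5715 0.3238 0.1318] [3.1415 0.     0.1997] 0.08558265935009808
((570.7655029296875, 323.3321228027344), 22.980737686157227) 0.03778946680639036
```

View pics/w4.png

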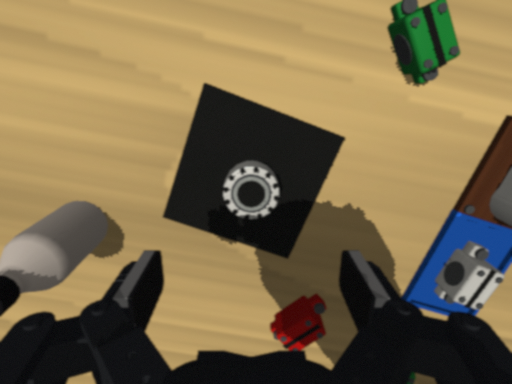

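Emit:
carry_out(series=[[-0.0937,0.209,0,0,0,0.365,0],[-0.0937,0.209,0,0,0,0.365,0],[-0.0937,0.209,0,0,0,0.365,0],[-0.0937,0.209,0,0,0,0.365,0],[-0.0937,0.209,0,0,0,0.365,0],[-0.0937,0.209,0.06,0,0,0.365,0],[-0.0937,0.209,0.07,0,0,0.365,0],[-0.0937,0.209,0.07,0,0,0.365,0],[-0.0937,0.209,0.07,0,0,0.365,0]])

```text
clock: 8.48
position: [0.522, 0.101, 0.0632]
tool_rot: [-3.141, -0.001, -0.165]
force: [-0.1, -0.0, -0.2]
grip_width: 0.0853
```

Run:
```python
from m import *
p,d,E=wrist('w5')
P=cloud(d,E)
for z in(.009,.028):
    s=(P[...,2]>z)&(P[...,2]<.045)&(abs(P[...,0]-.5212)<.045)&(abs(P[...,1]-.10)<.03);print(s.sum(),rect(P[s][:,:2]))
```

```text
8.475 [0.522  0.101  0.0632] [-3.141  -0.0014 -0.1649] 0.08528008272450298
4047 (array([0.5305, 0.1034]), 80.39405822753906, 41.895057678222656, np.float64(0.2373352904200589))
3220 (array([0.5211, 0.1013]), 43.12834548950195, 30.548084259033203, np.float64(-0.1860690732513837))
```

View pics/w5.png

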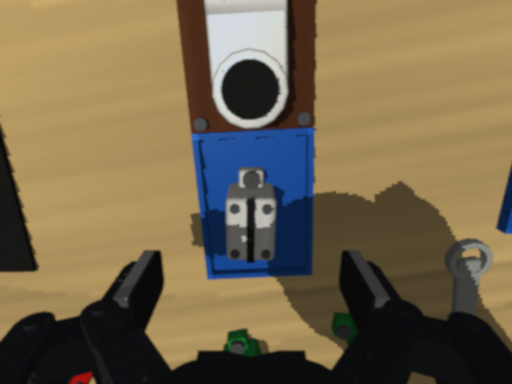

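Emit:
carry_out(series=[[-0.001,0,0.03,0,0,0,0],[-0.001,0,0.051,0,0,0,0],[-0.001,0,0.051,0,0,0,50],[-0.001,0,0.051,0,0,0,255],[-0.001,0,0.051,0,0,0,255],[-0.001,0,0.051,0,0,0,255],[-0.001,0,0.051,0,0,0,255],[-0.001,0,0.051,0,0,0,255]])

```text
clock: 9.52
position: [0.521, 0.1008, 0.0121]
tool_rot: [-3.141, -0.002, -0.165]
force: [-1.7, -0.2, 11.3]
grip_width: 0.0294
```

Run:
```python
from m import *
p,d,E=load('w5')
q=ray([[192,133],[314,128],[312,275],[208,278]],.009,E)[:,:2];print(q,q.mean(0))
print(np.arctan2(*(q[0]-q[3])[::-1]),np.arctan2(*(q[1]-q[2])[::-1]),np.linalg.norm(q-np.roll(q,1,0),axis=1))
```

```text
[[0.581  0.1286]
 [0.5714 0.0525]
 [0.4647 0.0647]
 [0.4747 0.141 ]] [0.5229 0.0967]
-0.11541033760916504 -0.11382697815234548 [0.107  0.0768 0.1075 0.0769]
```

Emit:
carry_out(series=[[0,0,-0.03,0,0,0,255],[0,0,-0.09,0,0,0,255],[0,0,-0.09,0,0,0,255],[0.0393,0.2163,-0.09,0,0,-0.034,255],[0.0393,0.2163,-0.09,0,0,-0.034,255],[0.0393,0.2163,-0.09,0,0,-0.034,255],[0.0393,0.2163,-0.09,0,0,-0.034,255],[0.0393,0.2163,-0.06,0,0,-0.034,255],[0.0393,0.2163,-0.03,0,0,-0.034,255],[0.0393,0.2163,-0.02,0,0,-0.034,255]])

```text
clock: 10.78
position: [0.5225, -0.119, 0.0295]
tool_rot: [-3.142, 0.002, -0.131]
force: [0.7, -0.8, -0.6]
grip_width: 0.0294
```

Emit:
carry_out(series=[[0,0,0,0,0,0,255],[0,0,0,0,0,0,255]])

```text
clock: 11.02
position: [0.524, -0.1191, 0.0319]
tool_rot: [3.142, -0.001, -0.131]
force: [-0.2, 0.8, -1.8]
grip_width: 0.0289
```

```bash
python3 -c "
from h import *
wrist('w6')"
```

```text
11.025 [ 0.524  -0.1191  0.0319] [ 3.1416e+00 -1.2000e-03 -1.3110e-01] 0.02892017368396594
```

View pics/w6.png

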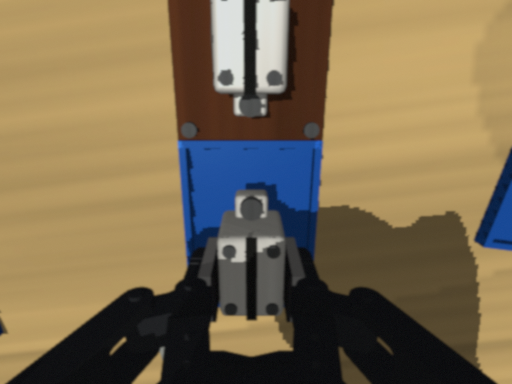

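Emit:
carry_out(series=[[0,0,0.012,0,0,0,255],[0,0,0.018,0,0,0,255],[0,0,0.019,0,0,0,255],[0,0,0.019,0,0,0,255]])

```text
clock: 11.58
position: [0.5233, -0.1191, 0.0119]
tool_rot: [3.141, 0.001, -0.131]
force: [-4.2, 0.4, 11.2]
grip_width: 0.0291
```

Emit:
carry_out(series=[[0,0,-0.0005,0,0,0,150],[0,0,-0.0005,0,0,0,60],[0,0,-0.0005,0,0,0,0],[0,0,-0.0005,0,0,0,0],[0,0,-0.05,0,0,0,0],[0,0,-0.1,0,0,0,0],[0,0,-0.12,0,0,0,0],[0,0,-0.12,0,0,0,0],[0,0,-0.12,0,0,0,0]])

```text
clock: 12.7
position: [0.5231, -0.1191, 0.1312]
tool_rot: [-3.142, 0.001, -0.131]
force: [-0.5, 0.5, -0.2]
grip_width: 0.0854
```

```bash
python3 -c "
from m import *
wrist('w7')
measure('w7')"
```

```text
12.7 [ 0.5231 -0.1191  0.1312] [-3.1416  0.0009 -0.1312] 0.08542077487035848
tray px [249. 113.] outline 192.8970184326172 76.61119079589844 yaw -0.13403556608314302 centre [ 0.5683 -0.1249] pocket [ 0.5227 -0.1188]
   part z> 0.016 2128 [ 0.5234 -0.1194] 63.64472579956055 30.30994415283203 yaw -0.14566905267293614 ztop [0.0361 0.0383]
   part z> 0.027 1856 [ 0.523  -0.1194] 42.96652603149414 30.30994415283203 yaw -0.14566905267293614 ztop [0.0363 0.0384]
   part z> 0.032 1781 [ 0.5229 -0.1197] 42.8363037109375 30.037189483642578 yaw -0.13143219295953606 ztop [0.0364 0.0384]
tray px [461.  92.] outline 154.07852172851562 80.09815216064453 yaw -0.26783570872592305 centre [ 0.5612 -0.3123] pocket [ 0.5168 -0.3001]
   part z> 0.016 4985 [ 0.5356 -0.3033] 65.45813751220703 39.621070861816406 yaw -0.1813536802252894 ztop [0.0387 0.0417]
   part z> 0.027 4326 [ 0.5357 -0.3033] 65.12406158447266 39.548851013183594 yaw -0.178349368199571 ztop [0.0392 0.0417]
   part z> 0.032 3994 [ 0.5357 -0.3033] 65.0651626586914 39.534423828125 yaw -0.1829873963959985 ztop [0.0394 0.0418]
tray px [ 29. 178.] outline 197.35586547851562 72.3031997680664 yaw -0.12242498267872456 centre [0.5678 0.0869] pocket [0.5222 0.0925]
```

View pics/w7.png

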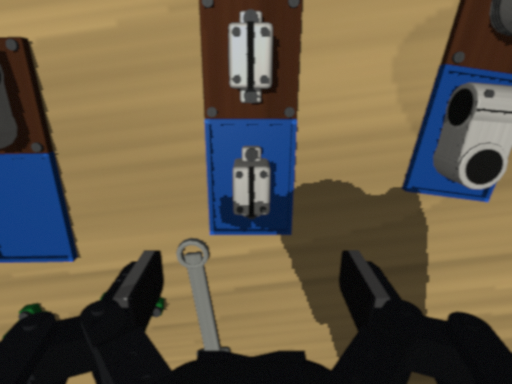

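Emit:
carry_out(series=[[0.042,0.1815,0,0,0,0.085,0],[0.042,0.1815,0,0,0,0.085,0],[0.042,0.1815,0,0,0,0.085,0],[0.042,0.1815,0,0,0,0.085,0],[0.042,0.1815,0,0,0,0.085,0],[0.042,0.1815,0.06,0,0,0.085,0],[0.042,0.1815,0.06,0,0,0.085,0],[0.042,0.1815,0.06,0,0,0.085,0]])

```text
clock: 13.75
position: [0.5421, -0.304, 0.0733]
tool_rot: [-3.142, -0.001, -0.215]
force: [0.3, 0.5, 0.4]
grip_width: 0.0856
```

```bash
python3 -c "
from m import *
p,d,E=wrist('w8')
P=cloud(d,E)
for z in(.012,.028):
    s=(P[...,2]>z)&(P[...,2]<.045)&(abs(P[...,0]-.5415)<.048)&(abs(P[...,1]+.3045)<.035);print(s.sum(),rect(P[s][:,:2]))
"
```

```text
13.75 [ 0.5421 -0.304   0.0733] [-3.1415 -0.0006 -0.2152] 0.08562361589561611
7124 (array([ 0.5422, -0.3054]), 79.7671890258789, 39.012168884277344, np.float64(-0.2094910424064126))
6841 (array([ 0.5417, -0.305 ]), 78.52049255371094, 39.02028274536133, np.float64(-0.2149197631304846))
```

View pics/w8.png

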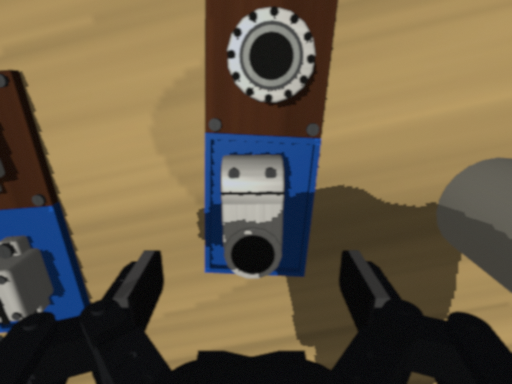

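Emit:
carry_out(series=[[0,0.001,0.04,0,0,0,0],[0,0.001,0.061,0,0,0,0],[0,0.001,0.061,0,0,0,50],[0,0.001,0.061,0,0,0,255],[0,0.001,0.061,0,0,0,255],[0,0.001,0.061,0,0,0,255],[0,0.001,0.061,0,0,0,255],[0,0.001,0.061,0,0,0,255]], force=50)

```text
clock: 14.8
position: [0.5419, -0.3059, 0.0124]
tool_rot: [3.141, -0.002, -0.216]
force: [-2.2, 0.9, 9.1]
grip_width: 0.0376
```

Run:
```python
from m import *
p,d,E=load('w8')
q=ray([[206,135],[320,138],[305,276],[206,272]],.009,E)[:,:2];print(q,q.mean(0))
print(np.arctan2(*(q[0]-q[3])[::-1]),np.arctan2(*(q[1]-q[2])[::-1]),np.linalg.norm(q-np.roll(q,1,0),axis=1))
```

```text
[[ 0.598  -0.2859]
 [ 0.5798 -0.3595]
 [ 0.476  -0.3327]
 [ 0.4959 -0.2585]] [ 0.5374 -0.3092]
-0.2621705478357337 -0.25256807094007094 [0.1057 0.0758 0.1073 0.0768]
```

Emit:
carry_out(series=[[0,0,-0.03,0,0,0,255],[0,0,-0.09,0,0,0,255],[0,0,-0.11,0,0,0,255],[0,0,-0.11,0,0,0,255],[-0.1047,-0.3886,-0.11,0,0,-0.102,255],[-0.1047,-0.3886,-0.11,0,0,-0.102,255],[-0.1047,-0.3886,-0.11,0,0,-0.102,255],[-0.1047,-0.3886,-0.11,0,0,-0.102,255],[-0.1047,-0.3886,-0.11,0,0,-0.102,255],[-0.1047,-0.3886,-0.11,0,0,-0.102,255]])

```text
clock: 16.05
position: [0.5228, 0.0709, 0.1201]
tool_rot: [3.141, 0.001, -0.114]
force: [2.5, -0.7, -1.2]
grip_width: 0.0369
```

Emit:
carry_out(series=[[0,0,0,0,0,0,255],[0,0,0,0,0,0,255],[0,0,0,0,0,0,255]])

```text
clock: 16.42
position: [0.5235, 0.0675, 0.1205]
tool_rot: [3.141, 0.001, -0.116]
force: [0.5, 0.4, -1.9]
grip_width: 0.037
```

```bash
python3 -c "
from h import *
wrist('w9')"
```

```text
16.425 [0.5235 0.0675 0.1205] [ 3.141e+00  6.000e-04 -1.163e-01] 0.03702135254606572
```

View pics/w9.png

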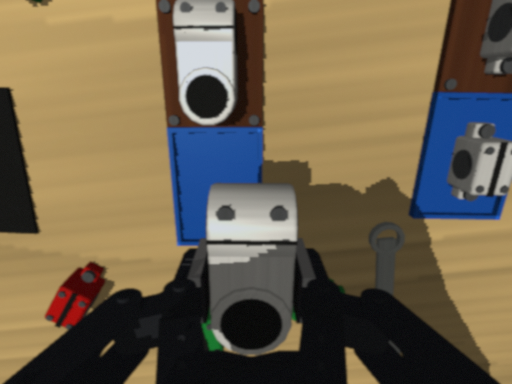

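Emit:
carry_out(series=[[-0.0042,-0.0277,0,0,0,0,255],[-0.0042,-0.0277,0.03,0,0,0,255],[-0.0042,-0.0277,0.085,0,0,0,255],[-0.0042,-0.0277,0.085,0,0,0,255],[-0.0042,-0.0277,0.085,0,0,0,255],[-0.0042,-0.0277,0.085,0,0,0,255]])

```text
clock: 17.23
position: [0.5237, 0.097, 0.0379]
tool_rot: [-3.141, -0.003, -0.115]
force: [-0.4, -0.3, -1.6]
grip_width: 0.037
```

```bash
python3 -c "
from h import *
wrist('w10')"
```

```text
17.225 [0.5237 0.097  0.0379] [-3.1406e+00 -2.7000e-03 -1.1490e-01] 0.03696956350719322
```

View pics/w10.png

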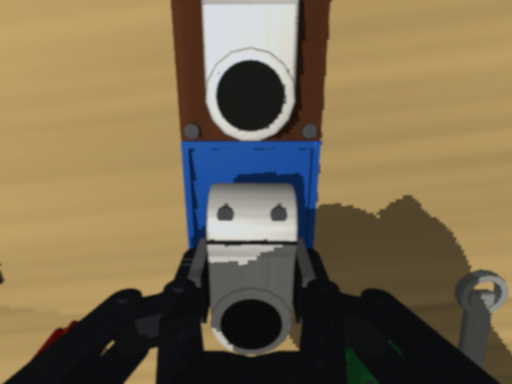

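Emit:
carry_out(series=[[-0.001,0,0.015,0,0,0,255],[-0.001,0,0.022,0,0,0,255],[-0.001,0,0.025,0,0,0,255],[-0.001,0,0.025,0,0,0,255]])

```text
clock: 17.77
position: [0.5214, 0.0971, 0.0121]
tool_rot: [3.141, 0.0, -0.114]
force: [-13.2, -1.8, 42.6]
grip_width: 0.0376
```

Emit:
carry_out(series=[[0,0,-0.0012,0,0,0,255],[0,0,-0.0012,0,0,0,120],[0,0,-0.0012,0,0,0,60],[0,0,-0.0012,0,0,0,0],[0,0,-0.0012,0,0,0,0],[0,0,-0.05,0,0,0,0],[0,0,-0.1,0,0,0,0],[0,0,-0.12,0,0,0,0],[0,0,-0.12,0,0,0,0],[0,0,-0.12,0,0,0,0]], force=40)

```text
clock: 19.02
position: [0.5212, 0.097, 0.1302]
tool_rot: [3.141, 0.001, -0.114]
force: [0.4, -0.5, 0.3]
grip_width: 0.0855
```

```bash
python3 -c "
from m import *
wrist('w11')
measure('w11')"
```

```text
19.025 [0.5212 0.097  0.1302] [ 3.1413  0.0008 -0.1142] 0.08554767770478157
tray px [249. 115.] outline 193.0658416748047 76.77352142333984 yaw -0.11437291512286998 centre [0.5661 0.0919] pocket [0.5204 0.0971]
   part z> 0.016 4430 [0.5217 0.0964] 78.62188720703125 39.02052688598633 yaw -0.1249804189027101 ztop [0.0391 0.0418]
   part z> 0.027 4298 [0.5214 0.0963] 77.80966186523438 38.96406173706055 yaw -0.11450873633846403 ztop [0.0392 0.0418]
   part z> 0.032 4080 [0.5203 0.0963] 75.64160919189453 38.94373321533203 yaw -0.109970709840969 ztop [0.0393 0.0418]
tray px [482. 110.] outline 166.58517456054688 67.83623504638672 yaw -0.11456239903442912 centre [ 0.5559 -0.1129] pocket [ 0.5102 -0.1076]
   part z> 0.016 1343 [ 0.5217 -0.1105] 60.93159484863281 19.7540283203125 yaw 0.045966114641686415 ztop [0.0271 0.0372]
   part z> 0.027 675 [ 0.5244 -0.1055] 41.21761703491211 9.947665214538574 yaw 0.04160193430672472 ztop [0.0334 0.0378]
   part z> 0.032 414 [ 0.5237 -0.1048] 40.46444320678711 9.735193252563477 yaw 0.08495147653265148 ztop [0.0351 0.0382]
```

View pics/w11.png

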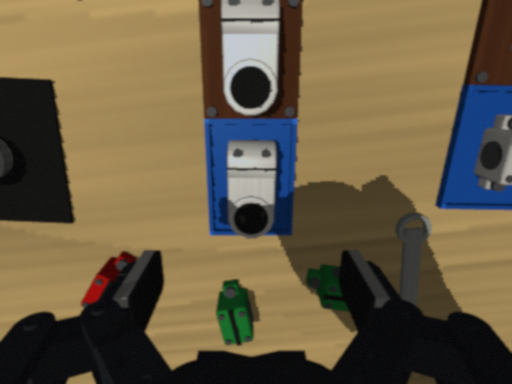

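Emit:
carry_out(series=[[0.0235,-0.2305,0,0,0,-0.314,0],[0.0235,-0.2305,0,0,0,-0.314,0],[0.0235,-0.2305,0,0,0,-0.314,0],[0.0235,-0.2305,0,0,0,-0.314,0],[0.0235,-0.2305,0,0,0,-0.314,0],[0.0235,-0.2305,0,0,0,-0.314,0],[0.0235,-0.2305,0.06,0,0,-0.314,0],[0.0235,-0.2305,0.07,0,0,-0.314,0],[0.0235,-0.2305,0.07,0,0,-0.314,0],[0.0235,-0.2305,0.07,0,0,-0.314,0]])

```text
clock: 20.32
position: [0.5721, 0.3237, 0.0628]
tool_rot: [-3.141, -0.002, 0.199]
force: [0.2, -0.1, 0.1]
grip_width: 0.0857
```

Run:
```python
from h import *
p,d,E=wrist('w12')
P=cloud(d,E);s=(P[...,2]>.032)&(P[...,2]<.046)&(abs(P[...,0]-.573)<.035)&(abs(P[...,1]-.325)<.035)
q=P[s];print(cv2.minEnclosingCircle((q[:,:2]*1000).astype(np.float32)),q[:,2].mean())
```

```text
20.325 [0.5721 0.3237 0.0628] [-3.1408e+00 -2.1000e-03  1.9920e-01] 0.085708566316322
((570.7063598632812, 323.5389099121094), 23.088424682617188) 0.03774847789681892
```

Emit:
carry_out(series=[[-0.001,0,0.03,0,0,0,0],[-0.001,0,0.0475,0,0,0,0],[-0.001,0,0.0475,0,0,0,100],[-0.001,0,0.0475,0,0,0,255],[-0.001,0,0.0475,0,0,0,255],[-0.001,0,0.0475,0,0,0,255],[-0.001,0,0.0475,0,0,0,255],[-0.001,0,-0.04,0,0,0,255],[-0.001,0,-0.09,0,0,0,255],[-0.001,0,-0.09,0,0,0,255]])

```text
clock: 21.62
position: [0.572, 0.3243, 0.1561]
tool_rot: [-3.139, -0.007, 0.199]
force: [0.9, -0.1, -1.6]
grip_width: 0.0444
```

Emit:
carry_out(series=[[-0.1587,0.6126,0,0,0,0.4,255],[-0.1587,0.6126,0,0,0,0.4,255],[-0.1587,0.6126,0,0,0,0.4,255],[-0.1587,0.6126,0,0,0,0.4,255],[-0.1587,0.6126,0,0,0,0.4,255],[-0.1587,0.6126,0,0,0,0.4,255],[-0.1587,0.6126,0,0,0,0.4,255],[-0.1587,0.6126,0,0,0,0.4,255],[-0.1587,0.6126,0,0,0,0.4,255],[-0.1587,0.6126,0,0,0,0.4,255]])

```text
clock: 22.88
position: [0.5362, -0.3028, 0.1509]
tool_rot: [-3.142, -0.0, -0.2]
force: [0.7, 0.5, -0.6]
grip_width: 0.0448
```

Emit:
carry_out(series=[[0,0,0,0,0,0,255],[0,0,0,0,0,0,255],[0,0,0,0,0,0,255]])

```text
clock: 23.25
position: [0.5371, -0.2994, 0.1509]
tool_rot: [-3.141, 0.0, -0.198]
force: [0.5, -0.4, -1.1]
grip_width: 0.0445
```

```bash
python3 -c "
from m import *
wrist('w13')
measure('w13')"
```

```text
23.25 [ 0.5371 -0.2994  0.1509] [-3.141   0.     -0.1984] 0.04447481832794967
tray px [264. 117.] outline 198.20657348632812 76.08589935302734 yaw -0.26512847231980297 centre [ 0.5827 -0.3209] pocket [ 0.5383 -0.3088]
tray px [ 71. 163.] outline 197.734375 79.92271423339844 yaw -0.12694796231606065 centre [ 0.5697 -0.1269] pocket [ 0.5241 -0.1211]
   part z> 0.016 2106 [ 0.523  -0.1202] 64.46177673339844 31.1254825592041 yaw -0.1210650394680756 ztop [0.0356 0.0383]
   part z> 0.027 1589 [ 0.5232 -0.1202] 43.327919006347656 30.836856842041016 yaw -0.1357122923054569 ztop [0.0362 0.0384]
   part z> 0.032 1400 [ 0.5232 -0.1202] 43.327919006347656 30.836856842041016 yaw -0.1357122923054569 ztop [0.0363 0.0384]
```

View pics/w13.png

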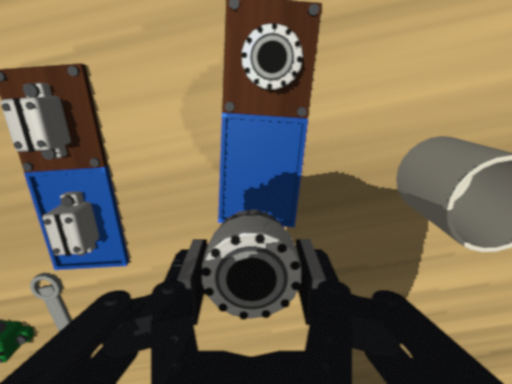

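Emit:
carry_out(series=[[0.0027,0.0083,0.03,0,0,0,255],[0.0027,0.0083,0.08,0,0,0,255],[0.0027,0.0083,0.115,0,0,0,255],[0.0027,0.0083,0.115,0,0,0,255],[0.0027,0.0083,0.115,0,0,0,255],[0.0027,0.0083,0.115,0,0,0,255]])

```text
clock: 24.05
position: [0.5385, -0.3098, 0.0377]
tool_rot: [3.141, -0.002, -0.2]
force: [0.6, -0.1, -1.3]
grip_width: 0.045
```

```bash
python3 -c "
from h import *
wrist('w14')"
```

```text
24.05 [ 0.5385 -0.3098  0.0377] [ 3.141e+00 -2.300e-03 -2.001e-01] 0.044969438262027005
```

View pics/w14.png

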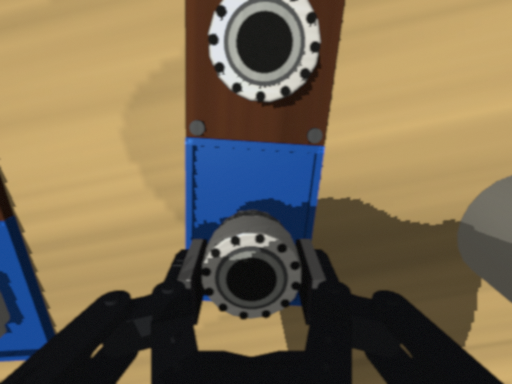

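Emit:
carry_out(series=[[0,-0.0015,0.013,0,0,0,255],[0,-0.0015,0.019,0,0,0,255],[0,-0.0015,0.0215,0,0,0,255],[0,-0.0015,0.0225,0,0,0,255],[0,-0.0015,0.0225,0,0,0,255]])

```text
clock: 24.72
position: [0.5376, -0.3078, 0.0137]
tool_rot: [-3.141, 0.001, -0.2]
force: [-3.6, 2.8, 8.6]
grip_width: 0.0447
```

Contact made lightly; release and retreat.

Emit:
carry_out(series=[[0,0,0,0,0,0,150],[0,0,0,0,0,0,60],[0,0,0,0,0,0,0],[0,0,0,0,0,0,0],[0,0,0,0,0,0,0],[0,0,-0.05,0,0,0,0],[0,0,-0.1,0,0,0,0],[0,0,-0.16,0,0,0,0],[0,0,-0.16,0,0,0,0],[0,0,-0.16,0,0,0,0]])

```text
clock: 25.98
position: [0.5378, -0.308, 0.1733]
tool_rot: [3.142, 0.0, -0.2]
force: [-0.1, -0.1, -0.4]
grip_width: 0.0854
```

```bash
python3 -c "
from m import *
wrist('w15')
measure('w15')
p,d=imaging.grab_frame('top');cv2.imwrite('pics/top1.png',cv2.resize(p[120:270,100:430],None,fx=2.4,fy=2.4))
"
```

```text
25.975 [ 0.5378 -0.308   0.1733] [ 3.1415  0.     -0.2002] 0.08542514461373278
tray px [254. 111.] outline 197.52740478515625 76.1666030883789 yaw -0.26625698683172405 centre [ 0.5819 -0.3208] pocket [ 0.5375 -0.3087]
   part z> 0.016 1906 [ 0.5378 -0.3088] 44.554569244384766 44.38483428955078 yaw -0.2231615809140073 ztop [0.0368 0.0385]
   part z> 0.027 1826 [ 0.5378 -0.3088] 44.55174255371094 44.384124755859375 yaw -0.22454442731003096 ztop [0.0369 0.0385]
   part z> 0.032 1779 [ 0.5378 -0.3088] 44.55174255371094 44.384124755859375 yaw -0.22454442731003096 ztop [0.0369 0.0386]
tray px [ 75. 163.] outline 197.6104736328125 78.86163330078125 yaw -0.13952767004115893 centre [ 0.5697 -0.1268] pocket [ 0.5242 -0.1204]
   part z> 0.016 1804 [ 0.5233 -0.1205] 63.3454704284668 31.10552978515625 yaw -0.13190823300438773 ztop [0.0357 0.0384]
   part z> 0.027 1374 [ 0.5234 -0.1205] 42.15719223022461 31.036270141601562 yaw -0.14186512652992148 ztop [0.0362 0.0385]
   part z> 0.032 1207 [ 0.5235 -0.1205] 42.32401657104492 30.736217498779297 yaw -0.1557432584444879 ztop [0.0364 0.0385]
```

View pics/w15.png

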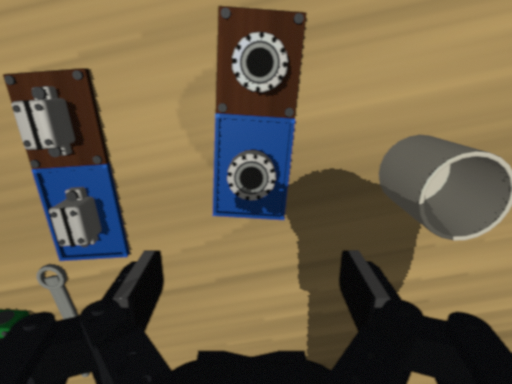

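View pics/top1.png

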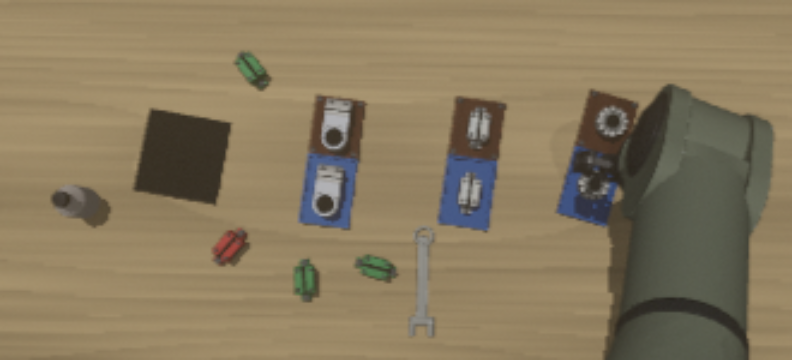

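All three parts sit in their own pockets within about 1–2 mm of the middle. The mat is empty and the bystanders have not moved, so I'm handing in.

```bash
python3 -c "
from workcell import ticket
print(ticket.job_done())"
```

```text
the job is handed in; nothing more can be done
None
```

The stem, cup and caliper are each in the pocket of their own tray, and I handed the job in at about 26 s of the 99 s. I parked the cup on the mat, moved the caliper and then the stem to their trays, and last put the cup in its own tray.

- **Placement:** The last wrist views put each part within about 1–2 mm of its pocket's middle. Top heights match parts lying flat and upright, and the stem and caliper are aligned with their trays to about 0.02 rad.
- **Surroundings:** The mat is empty again. By eye in the top and wrist pictures, the bottle, mug, wrench and the green and red look-alikes had not moved. The arm hid the mug in the last top picture, so for the mug I relied on the wrist view.
- **Set-down force:** Two set-downs pressed harder than I meant. The wrist read about 37 N up when I put the cup on the mat and about 43 N when I put the stem in its tray. Both loads went through the held part, not the arm or gripper body, and were well under the 120 N wrist limit. I eased off before opening the jaws.
- **Small mismatch:** Tray outlines measured about 3 mm short of 200 mm in most views, up to 7 mm in the closest ones. Pocket middles from different views mostly agreed to about 2–3 mm.

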